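# Rack the washed bearing plates and lock them in

### The job

Take the two washed bearing plates off the drip rest and stand each on its long edge in a slot of its own in the slotted rack, pushed right down and centred lengthwise. Then turn the rack's black wing knob counter-clockwise until it clicks past its detent, so that the steel bar lies across both plates. Leave the other things on the bench where they are.

Things in the scene. Friction and masses are not known exactly. Their poses are not given: they have to be found in the camera images.
- drip_rest: low fixed grey metal stand, 150 x 124 mm, two bays one behind the other, each with two 12 mm wide sloping rails at y = +-31 mm (50 mm open between). Origin: underside (base x -87 to +63, y +-62 mm); y runs along the plates. Lower back edges of the plates at x = -46 and +34 mm, z = 18 mm; they lean 35 deg off vertical to -x (away from the robot), top edges at about x = -83 and -3, z = 70 mm
- plate_a: flat steel bearing plate with two holes, 64 x 170 x 9 mm (own x, y, z), 0.42 kg, ends tapered (100 mm of each long edge straight). Origin: centre of one large face; z through the thickness. Starts leaning in the farther bay, top away from the robot: own x points down the slope, z out of the upper face; its upper 28 mm and the middle 50 mm of its length are free on both faces.
- plate_a_mid (a point): middle of plate_a (half way through length, width and thickness)
- plate_b: flat steel bearing plate with two holes, 64 x 170 x 9 mm (own x, y, z), 0.42 kg, ends tapered (100 mm of each long edge straight). Origin: centre of one large face; z through the thickness. Starts leaning in the nearer bay, top away from the robot: own x points down the slope, z out of the upper face; its upper 28 mm and the middle 50 mm of its length are free on both faces.
- plate_b_mid (a point): middle of plate_b
- rack: fixed rack, steel base 215 x 110 mm (x -149 to +66), two grey combs at y = +-36 mm. Slots run along y, centred at x = -28 and +28 mm, 14 mm wide between 8 mm round-tipped teeth; slot floor z = 12, teeth tops z = 46 mm. Origin: underside, between the slots. A plate standing in a slot has its middle at z = 44 and top edge at z = 76 mm. A post at x = -100, y = +45 mm carries the lock bar
- slot_near (a point): middle of the floor of the slot nearer to the robot
- slot_far (a point): middle of the floor of the slot farther from the robot
- lock_bar (a joint): angle of the lock bar (rad): starts open at 0 to 0.15 (bar beside the slots, roughly along rack -y), grows counter-clockwise seen from above to the stop at 1.42 (bar along rack +x across both slots). The bar points (1.40 - value) rad clockwise of rack +x. A sprung detent (peak 0.1 N m) is highest at 1.0 and pulls the bar home beyond
- knob (a point): grip point of the black wing knob, on the bar's vertical turning axis: wing 52 mm long (along the bar), 12 mm thick, 28 mm tall; this point is 112 mm above the bench, 8 mm under the wing's top, 20 mm over its foot. Bar top face at 90 mm, hub top at 92 mm
- bar_tip (a point): free end of the steel lock bar, which is 142 mm long from the knob's axis, 16 mm wide, 7 mm thick, underside 83 mm above the bench, 7 mm over racked plates
- grease_jar: grease jar with lid, diameter 64 mm, 72 mm tall, leave alone; origin under its centre
- tape_roll: black tape roll, diameter 94 mm, 20 mm tall, leave alone; origin under its centre

How it is judged:
On the way:
1. both plates stand in the rack, one to a slot, while the lock bar is still open (((x of plate_a_mid in the frame of rack between -0.039 and -0.017 m and y of plate_a_mid in the frame of rack between -0.015 and 0.015 m and z of plate_a_mid in the frame of rack between 0.038 and 0.05 m and angle between the z axis of each of plate_a, plate_b and the x axis of rack, either way round below 0.25 rad and angle between the y axis of each of plate_a, plate_b and the y axis of rack, either way round below 0.2 rad and x of plate_b_mid in the frame of rack between 0.017 and 0.039 m and y of plate_b_mid in the frame of rack between -0.015 and 0.015 m and z of plate_b_mid in the frame of rack between 0.038 and 0.05 m) or (x of plate_a_mid in the frame of rack between 0.017 and 0.039 m and y of plate_a_mid in the frame of rack between -0.015 and 0.015 m and z of plate_a_mid in the frame of rack between 0.038 and 0.05 m and angle between the z axis of each of plate_a, plate_b and the x axis of rack, either way round below 0.25 rad and angle between the y axis of each of plate_a, plate_b and the y axis of rack, either way round below 0.2 rad and x of plate_b_mid in the frame of rack between -0.039 and -0.017 m and y of plate_b_mid in the frame of rack between -0.015 and 0.015 m and z of plate_b_mid in the frame of rack between 0.038 and 0.05 m)) and value of joint lock_bar below 0.9 rad), for 0.2 s.
At the end, for the whole second after the job is handed in: Each plate stands at rest on a long edge in its own slot: its middle within 11 mm of the slot's centre line and 15 mm of mid-length, 38 to 50 mm above the rack's underside, upright within 0.25 rad, along the slot within 0.2 rad; lock bar beyond 1.27 rad (((x of plate_a_mid in the frame of rack between -0.039 and -0.017 m and y of plate_a_mid in the frame of rack between -0.015 and 0.015 m and z of plate_a_mid in the frame of rack between 0.038 and 0.05 m and angle between the z axis of each of plate_a, plate_b and the x axis of rack, either way round below 0.25 rad and angle between the y axis of each of plate_a, plate_b and the y axis of rack, either way round below 0.2 rad and x of plate_b_mid in the frame of rack between 0.017 and 0.039 m and y of plate_b_mid in the frame of rack between -0.015 and 0.015 m and z of plate_b_mid in the frame of rack between 0.038 and 0.05 m) or (x of plate_a_mid in the frame of rack between 0.017 and 0.039 m and y of plate_a_mid in the frame of rack between -0.015 and 0.015 m and z of plate_a_mid in the frame of rack between 0.038 and 0.05 m and angle between the z axis of each of plate_a, plate_b and the x axis of rack, either way round below 0.25 rad and angle between the y axis of each of plate_a, plate_b and the y axis of rack, either way round below 0.2 rad and x of plate_b_mid in the frame of rack between -0.039 and -0.017 m and y of plate_b_mid in the frame of rack between -0.015 and 0.015 m and z of plate_b_mid in the frame of rack between 0.038 and 0.05 m)) and value of joint lock_bar above 1.27 rad and linear speed of each of plate_a, plate_b below 0.01 m/s); the robot touches nothing.
It fails at once if the grease jar is moved by more than 25 mm (distance of grease_jar from where it was at the start of the episode above 0.025 m).
It fails at once if the tape roll is moved by more than 25 mm (distance of tape_roll from where it was at the start of the episode above 0.025 m).
It also fails if it takes over 64 s, if anything falls off the work surface, if the arm or the gripper's body presses on something with over 40 N, if the wrist force passes 120 N, or if a joint passes its speed limit or range.

### The arm

A 6-joint arm with a two-finger parallel gripper is mounted at the origin on a cart in front of the work surface, level with it; the furniture and walls round the work are solid. World frame = base frame: x ahead of the robot, y to its left, z up, the work surface at z = 0. Lengths are in m, angles in rad, forces in N, time in s.
With the tool pointing down it reaches from about 0.3 to 0.875 m from the base axis. Payload 6.4 kg.
Tool frame: the origin (TCP) lies between the finger pads; the fingertips stand 22 mm ahead of it and the grasp point (between the pads) lies 3 mm ahead of it; z points along the fingers, y is the line along which they close (so a half turn about z gives the same grasp; the last joint's range is limited). The gripper opens to 85 mm and grips with 20 to 120 N. Pads are 22 mm wide; open, the fingers measure 114 mm over their backs; the gripper's body (76 mm by 85 mm) begins 54 mm behind the grasp point. The pads swing forward as they close: fully open they stand 13 mm farther back than shut.
Start: joints at [-1.47, 0.181, 1.607, -0, 1.354, -0.206], TCP at [0.174, -0.548, 0.253] pointing down, gripper open.
Joint ranges: [-2.99, 2.99], [-0.89, 2.07], [0.3, 2.58], [-1.14, 4.28], [0, 2.63], [-3.12, 3.12]. Speed limits (rad/s): [2.57, 2.57, 3.01, 3.14, 3.14, 3.14].

### API

Orientations are given as a unit quaternion [w, x, y, z].
In Python, from bench import ctrl, imaging, workorder gives the robot as it stands.
- The arm moves only by the shell command python3 -m pendant 'ROWS' [OPENING]. ROWS is JSON, a list of rows, each a list of 4 numbers: the shift along the tool's x, y, z in cm, then the turn about the tool's z in degrees. In form: [[dx, dy, dz, roll], ...]. A call has 1 to 12 rows; each row is the pose to reach, as a shift and turn from the pose commanded when the call began, along the tool's axes at that moment; what a row does not reach only later rows make up. A row lasts 1/12 s, in which the tool goes at most 41.7 mm and 7.16 degrees, less where a joint would pass 70% of its speed; a pose out of reach is approached as far as the arm can. A call with a gripper value outside its range is refused whole. OPENING is the opening, from 0 (shut) to 1 (fully open), set as the call begins (- or left out, the last holds). The fingers move at their own pace and stop on an object; the grip force is fixed at half the most. Time passes only in rows, so rows that repeat a pose let the fingers close. It gives the time, the measured TCP pose, the force, the opening and the grip force at its end, in the units of the state.
- ctrl.get_obs(): the state, without advancing time (a new reading comes with each control period).
- imaging.camera(name): name is "side" or "top"; returns the picture (384x512x3 uint8, red, green, blue); there is no depth.
- imaging.camera_info(name): a dict with "K" (3x3 intrinsics, pixels), "T" (4x4, takes a point from camera to world coordinates). Camera axes: x right, y up, looking along -z (the intrinsics and any distortion apply to the point x, -y, -z); pixel columns grow to the right and rows downward; lengths in m; the calibration is good to about 2 mm. A picture is of the moment at which its call begins. camera_info takes no time and is no camera call.
- workorder.hand_in(): hands the job in; it is judged then, once.
The state is a dict: "time_s": time; "q": joint angles; "dq": joint speeds; "joint_efforts": joint torques, N m; "eef_pos": TCP position; "eef_rot": TCP orientation; "wrist_force": force on the tool from outside, world axes, zero at the start; "torque": the same for the moment, N m; "opening": opening from 0.0 (shut) to 1.0 (fully open); "grasp_force": force on a finger pad.
Only numpy, scipy, OpenCV 4.12 (cv2) and the standard library are available. Lean on these libraries where they do the work, as an engineer would, in place of code of your own. Each camera call takes 0.05 s, during which the arm holds its last target. There are 200 camera calls.

## Working session

There is one attempt and no reset: what is moved stays moved. The work goes in short steps, Python scripts to look and compute and a shell command to move; the robot and the scene stay as the last step left them, time stands still between calls to the robot, and variables do not carry over. Pictures are saved under pics/ and viewed, at most 10 in all, crops included, and the job is handed in when it is done.

```bash
mkdir -p pics; ls; python3 - <<'E'
from bench import ctrl, imaging
import cv2
for n in("side","top"):
    cv2.imwrite(f"pics/{n}0.png",imaging.camera(n)[:,:,::-1])
    i=imaging.camera_info(n);print(n,i)
o=ctrl.get_obs();print(o)
E
```

```text
pics
side {'K': array([[426.26212947,   0.        , 251.5046381 ],
       [  0.        , 426.26212947, 188.43346369],
       [  0.        ,   0.        ,   1.        ]]), 'T': array([[ 9.78795030e-01,  1.12756339e-01, -1.71015487e-01,
         3.80952127e-01],
       [-2.04840439e-01,  5.35409573e-01, -8.19375972e-01,
        -9.36097520e-01],
       [-8.26505811e-04,  8.37032017e-01,  5.47153287e-01,
         6.88186218e-01],
       [ 0.00000000e+00,  0.00000000e+00,  0.00000000e+00,
         1.00000000e+00]])}
top {'K': array([[367.49287629,   0.        , 258.74706312],
       [  0.        , 367.49287629, 197.03113815],
       [  0.        ,   0.        ,   1.        ]]), 'T': array([[ 2.03134657e-02,  9.79646196e-01, -1.99701514e-01,
         3.88496995e-01],
       [-9.99787777e-01,  2.05892438e-02, -6.95940689e-04,
        -2.42563946e-02],
       [ 3.42992750e-03,  1.99673269e-01,  9.79856531e-01,
         1.03309040e+00],
       [ 0.00000000e+00,  0.00000000e+00,  0.00000000e+00,
         1.00000000e+00]])}
{'time_s': 0.1, 'q': array([-1.47029850e+00,  1.81468590e-01,  1.60791060e+00,  1.26880123e-05,
        1.35382204e+00, -2.06315364e-01]), 'dq': array([ 0.0001737 , -0.00260876, -0.00347547, -0.00109424,  0.0001701 ,
       -0.00020882]), 'joint_efforts': array([ 6.42824743e-04, -4.45878875e+01, -3.52241313e+01, -3.47752066e-04,
        4.03027138e-03,  2.09259332e-05]), 'eef_pos': array([ 0.17362652, -0.54766732,  0.25247194]), 'eef_rot': array([-8.02835112e-04,  9.88256156e-01,  1.52804200e-01,  4.87195351e-05]), 'wrist_force': array([ 0.44636207, -0.03612788, -0.74741068]), 'torque': array([ 0.06030253,  0.00495697, -0.04402272]), 'grasp_force': 0.0, 'opening': 0.997282123011982}
```

View pics/top0.png

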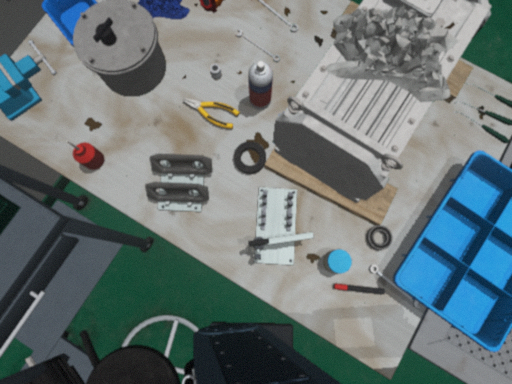

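View pics/side0.png

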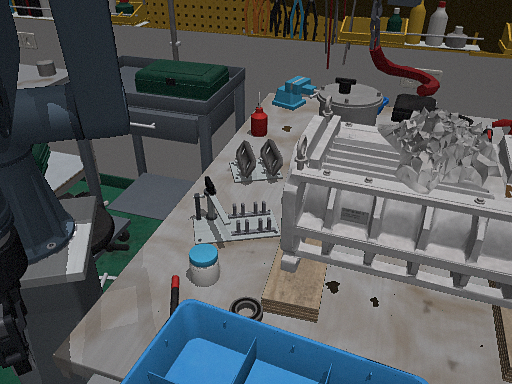

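The top view shows the rest with its two plates at about (179,180), the rack at (276,226) with its knob at (258,243), the jar at (338,261) and the tape roll at (249,156). In the side view the rest is at (257,165) and the rack at (235,215). I'll enlarge both.

```bash
python3 - <<'E'
import cv2,numpy as np
t=cv2.imread("pics/top0.png");s=cv2.imread("pics/side0.png")
def c(im,x,y,w,h,k):
    r=cv2.resize(im[y:y+h,x:x+w],None,fx=k,fy=k,interpolation=cv2.INTER_CUBIC);return r
# top rest 140..220,145..220 x5 ; rack 240..320,180..270
A=c(t,140,145,80,60+15,5); A=cv2.copyMakeBorder(A,0,300-0-75,0,0,cv2.BORDER_CONSTANT)[:300*2]
B=c(t,240,180,80,90,5)
out=np.zeros((600,800,3),np.uint8)
out[:375,:400]=c(t,140,145,80,75,5)
out[:450,400:]=B
cv2.imwrite("pics/crop1.png",out)
# side: 185..285 x 130..250
cv2.imwrite("pics/crop2.png",c(s,185,130,110,115,5))
E
```

```text
(no output)
```

View pics/crop1.png

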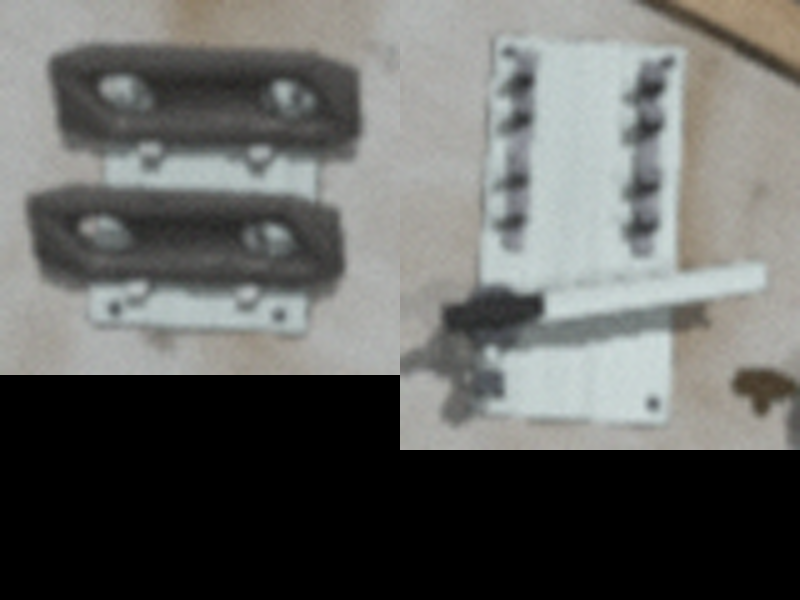

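View pics/crop2.png

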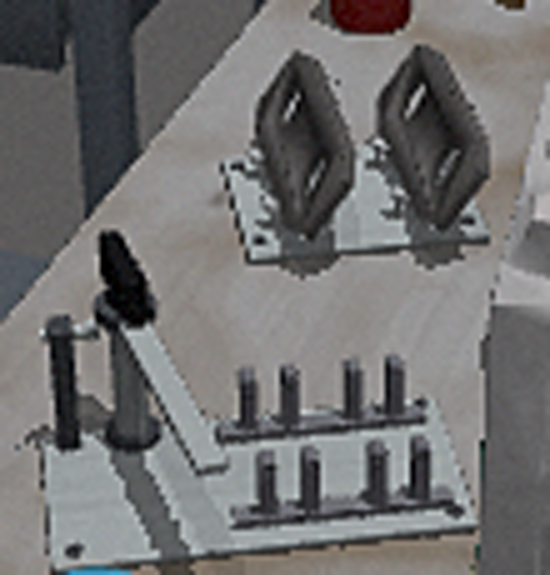

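```bash
cat > h.py <<'E'
import numpy as np
from bench import imaging
from scipy.optimize import least_squares
I={n:imaging.camera_info(n) for n in("side","top")}
def proj(n,P):
    T=I[n]["T"];p=(np.atleast_2d(P)-T[:3,3])@T[:3,:3];p=p*[1,-1,-1];u=p@I[n]["K"].T;return u[:,:2]/u[:,2:]
def ray(n,uv,z):
    T=I[n]["T"];d=np.linalg.inv(I[n]["K"])@[uv[0],uv[1],1];d=T[:3,:3]@(d*[1,-1,-1]);o=T[:3,3];return o+d*(z-o[2])/d[2]
def w(p,L):
    c,s=np.cos(p[2]),np.sin(p[2]);L=np.atleast_2d(L)/1000
    return np.c_[p[0]+c*L[:,0]-s*L[:,1],p[1]+s*L[:,0]+c*L[:,1],L[:,2]]
def fit(p0,obs):
    f=lambda p:np.concatenate([(proj(n,w(p,l))[0]-uv) for n,l,uv in obs])
    r=least_squares(f,p0,loss="soft_l1");return r.x,r.fun.reshape(-1,2).round(1)
E
python3 - <<'E'
from h import *
def t(u,v,b=0): return np.array([ (140 if not b else 240)+(u-400*b+.5)/5-.5,(145 if not b else 180)+(v+.5)/5-.5])
def s(u,v): return np.array([185+(u+.5)/5-.5,130+(v+.5)/5-.5])
ob=[("top",(66,55,6),t(492,37,1)),("top",(66,-55,6),t(686,45,1)),("top",(-149,-55,6),t(668,424,1)),
("side",(66,-55,6),s(476,525)),("side",(-149,-55,0),s(55,571)),("side",(66,55,6),s(432,400)),("top",(-100,45,120),t(493,311,1))]
for k,x in enumerate((-39,-17,17,39)):
    ob.append(("side",(x,-36,46),s(*[(266,452),(310,448),(377,440),(420,437)][k])))
    ob.append(("side",(x,36,46),s(*[(247,368),(290,366),(352,360),(393,356)][k])))
p,r=fit([.35,-.07,0],ob);print("rack",p,r.tolist())
pt,r2=fit([.35,-.07,0],[o for o in ob if o[0]=="top"]);print("top only",pt)
ps,r2=fit([.35,-.07,0],[o for o in ob if o[0]=="side"]);print("side only",ps)
knob=w(p,(-100,45,112));tip=ray("top",t(767,275,1),.087);print("knob",knob,"tip",tip, np.degrees(np.arctan2(*(tip-knob[0])[1::-1])))
ob=[("top",(63,-62,5),t(90,325)),("top",(63,62,5),t(306,333)),("side",(63,62,0),s(250,261)),("side",(-87,62,0),s(488,242)),("side",(63,-62,5),s(222,165))]
q,r=fit([.47,.2,np.pi],ob);print("rest",q,r.tolist())
# predicted plates: centre width line ends at y=+-85, mid
for nm,x in(("a",-46),("b",34)):
    S=np.sin(np.radians(35));C=np.cos(np.radians(35))
    for y in(-85,85):
        P=(x-32*S+4.5*C,y,18+32*C+4.5*S);uv=proj("top",w(q,P))[0];print(nm,y,"top crop",(uv-[140,145])*5+2,"side crop",(proj("side",w(q,P))[0]-[185,130])*5+2)
E
```

```text
rack [ 0.55963011 -0.07348528 -0.04192412] [[0.2, -0.2], [-0.3, 0.5], [0.0, 0.8], [0.6, -1.4], [-0.7, 0.4], [0.6, -1.6], [-0.1, -0.0], [0.0, 0.2], [0.0, 0.4], [0.0, 0.1], [-0.2, 0.0], [0.1, 0.3], [0.2, -0.0], [0.2, 0.0], [0.2, -0.0]]
top only [ 0.5603568  -0.07343238 -0.03765796]
side only [ 0.55943073 -0.07353301 -0.04802298]
knob [[ 0.46160401 -0.02433363  0.112     ]] tip [ 0.48554252 -0.16526438  0.087     ] -80.35974612363532
rest [0.61725954 0.1986966  3.11292516] [[-0.1, -0.1], [0.4, 0.4], [-0.2, 0.4], [0.6, -0.4], [-0.1, -1.7]]
a -85 top crop [51.50275205 91.35888648] side crop [401.60474554  67.31213097]
a 85 top crop [355.6527242  106.02316888] side crop [459.86960211 196.91184363]
b -85 top crop [ 35.75612374 231.23820144] side crop [281.29693056  77.34178233]
b 85 top crop [344.70780424 246.28628409] side crop [326.61272179 209.29167473]
```

```bash
cat >> h.py <<'E'
from bench import ctrl
from scipy.spatial.transform import Rotation as Ro
RACK=[0.5597,-0.0735,-0.0410]; REST=[0.6173,0.1987,3.1129]
def to(P,ydir):
    "row to reach world P with tool y along angle ydir (mod pi)"
    o=ctrl.get_obs();q=o["eef_rot"];M=Ro.from_quat([*q[1:],q[0]]).as_matrix()
    d=M.T@(np.ravel(P)-o["eef_pos"])*100
    a=np.arctan2(M[1,1],M[0,1]);r=-np.degrees(ydir-a)
    print("row",d.round(2),"roll",((r+90)%180-90).round(1),"tcp",o["eef_pos"].round(4),"M",M[:2,:2].round(3).tolist(),"t",round(o["time_s"],2),"open",round(o["opening"],3),"gf",round(o["grasp_force"],1),"F",o["wrist_force"].round(1))
E
python3 -c "
from h import *
to(w(REST,(22,1,180)),REST[2])"
```

```text
row [ 62.72 -58.37   7.36] roll -70.8 tcp [ 0.1736 -0.5477  0.2525] M [[0.953, 0.302], [0.302, -0.953]] t 0.1 open 0.997 gf 0.0 F [ 0.4 -0.  -0.7]
```

```bash
python3 -m pendant '[[31,-29,0,-35],[31,-29,0,-35],[31,-29,0,-35],[31,-29,0,-35],[31,-29,0,-35],[62.7,-58.4,0,-70.8],[62.7,-58.4,0,-70.8],[62.7,-58.4,0,-70.8],[62.7,-58.4,0,-70.8],[62.7,-58.4,0,-70.8],[62.7,-58.4,0,-70.8],[62.7,-58.4,0,-70.8]]' 1
python3 -c "
from h import *
to(w(REST,(22,-2,180)),REST[2])"
```

```text
time_s: 1.1
eef_pos: [0.4197, -0.1106, 0.2533]
eef_rot: [0.0, 0.717, 0.697, 0.0]
wrist_force: [0.5, -0.7, -0.1]
opening: 0.999
grasp_force: 0.0
row [31.67 16.69  7.33] roll 0.0 tcp [ 0.4197 -0.1106  0.2533] M [[0.028, 1.0], [1.0, -0.028]] t 1.1 open 0.999 gf 0.0 F [ 0.5 -0.7 -0.1]
```

```bash
python3 -m pendant '[[31.7,16.7,0,0],[31.7,16.7,0,0],[31.7,16.7,0,0],[31.7,16.7,0,0],[31.7,16.7,0,0],[31.7,16.7,2,0],[31.7,16.7,7.3,0],[31.7,16.7,7.3,0],[31.7,16.7,7.3,0],[31.7,16.7,7.3,0],[31.7,16.7,7.3,0],[31.7,16.7,7.3,0]]'
python3 -c "
from h import *
to(w(REST,(22,-2,180)),REST[2])
to(w(REST,(22,-2,70)),REST[2])"
```

```text
time_s: 2.1
eef_pos: [0.5948, 0.1993, 0.1798]
eef_rot: [-0.0, 0.717, 0.697, -0.001]
wrist_force: [0.9, -0.7, -0.9]
opening: 1.002
grasp_force: 0.0
row [ 0.2   0.05 -0.02] roll 0.1 tcp [0.5948 0.1993 0.1798] M [[0.028, 1.0], [1.0, -0.028]] t 2.1 open 1.002 gf 0.0 F [ 0.9 -0.7 -0.9]
row [ 0.21  0.06 10.98] roll 0.1 tcp [0.5948 0.1993 0.1798] M [[0.028, 1.0], [1.0, -0.028]] t 2.1 open 1.002 gf 0.0 F [ 0.9 -0.7 -0.9]
```

```bash
python3 -m pendant '[[0.2,0.05,4,0],[0.2,0.05,8,0],[0.2,0.05,10,0],[0.2,0.05,11,0],[0.2,0.05,11,0],[0.2,0.05,11,0]]'
python3 -m pendant '[[0,-0.2,0,0],[0,-0.4,0,0],[0,-0.6,0,0],[0,-0.8,0,0],[0,-1.0,0,0],[0,-1.2,0,0],[0,-1.2,0,0],[0,-1.2,0,0]]' 0.45
python3 - <<'E'
from h import *
import cv2
a=imaging.camera("side")[100:250,160:320,::-1];b=imaging.camera("top")[120:270,130:290,::-1]
cv2.imwrite("pics/g1.png",np.hstack([cv2.resize(a,None,fx=2.5,fy=2.5),cv2.resize(b,None,fx=2.5,fy=2.5)]))
E
```

```text
time_s: 2.6
eef_pos: [0.597, 0.2007, 0.0723]
eef_rot: [0.001, 0.717, 0.697, 0.001]
wrist_force: [-0.2, -1.1, 0.2]
opening: 1.0
grasp_force: 0.0
time_s: 3.27
eef_pos: [0.5832, 0.2019, 0.07]
eef_rot: [-0.0, 0.717, 0.697, -0.0]
wrist_force: [2.8, -0.2, 1.4]
opening: 0.45
grasp_force: 0.8
```

View pics/g1.png

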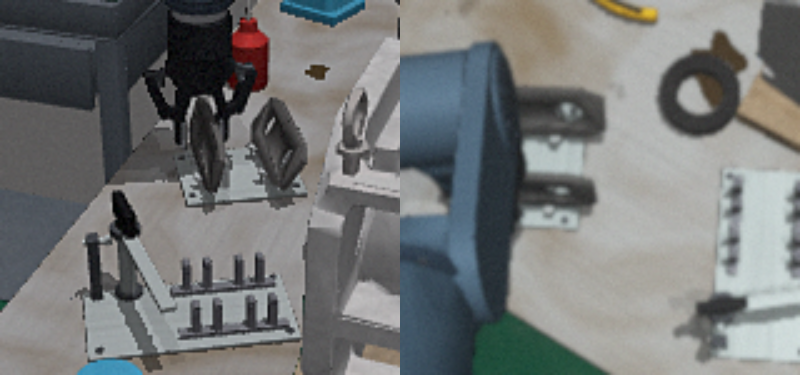

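The fingers straddle the near plate (side crop (205,145)), which has been pulled partly upright. Now close and lift.

```bash
python3 -m pendant '[[0,0,0,0],[0,0,0,0],[0,0,0,0],[0,0,0,0],[0,0,0,0],[0,0,0,0],[0,0,0,0],[0,0,0,0]]' 0
python3 -m pendant '[[0,0,-0.5,0],[0,0,-1,0],[0,0,-2,0],[0,0,-4,0],[0,0,-6,0],[0,0,-9,0],[0,0,-11,0],[0,0,-11,0]]'
python3 - <<'E'
from h import *
import cv2
to(w(RACK,(28,0,175)),RACK[2])
a=imaging.camera("side")[80:230,160:320,::-1]
cv2.imwrite("pics/g2.png",cv2.resize(a,None,fx=4,fy=4))
E
```

```text
time_s: 4.03
eef_pos: [0.583, 0.2017, 0.0695]
eef_rot: [-0.001, 0.717, 0.697, -0.001]
wrist_force: [-0.7, -0.4, -5.4]
opening: 0.1
grasp_force: 59.9
time_s: 4.7
eef_pos: [0.5873, 0.2024, 0.1872]
eef_rot: [0.003, 0.717, 0.697, 0.005]
wrist_force: [3.0, 0.3, -4.3]
opening: 0.096
grasp_force: 60.1
row [-27.69   0.8    1.18] roll 0.7 tcp [0.5873 0.2024 0.1872] M [[0.028, 1.0], [1.0, -0.028]] t 4.7 open 0.096 gf 60.1 F [ 3.   0.3 -4.3]
```

View pics/g2.png

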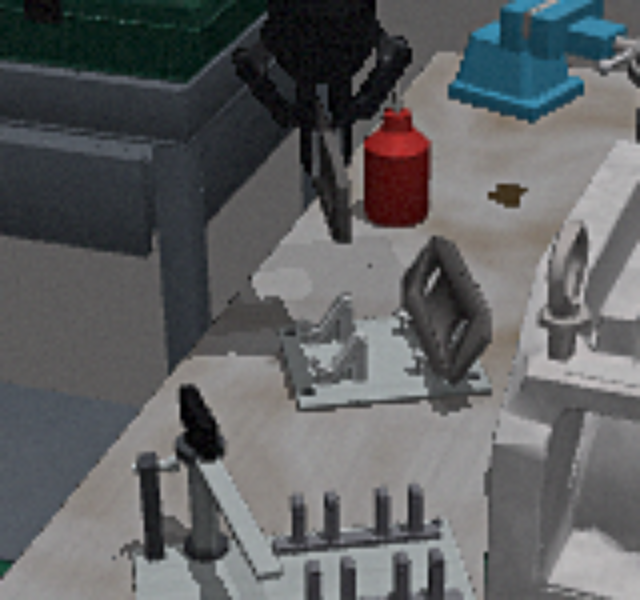

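The plate hangs upright in the gripper (side crop (330,185)). Next, the far slot.

```bash
python3 -m pendant '[[-4,0.2,0,0.2],[-8,0.4,0,0.4],[-12,0.6,0,0.7],[-16,0.8,0,0.7],[-20,0.8,0,0.7],[-24,0.8,0.6,0.7],[-26.5,0.8,1,0.7],[-27.7,0.8,1.2,0.7],[-27.7,0.8,1.2,0.7],[-27.7,0.8,1.2,0.7],[-27.7,0.8,1.2,0.7]]'
python3 - <<'E'
from h import *
import cv2
to(w(RACK,(28,0,110)),RACK[2])
a=imaging.camera("side")[90:250,160:320,::-1];b=imaging.camera("top")[130:290,190:350,::-1]
cv2.imwrite("pics/g3.png",np.hstack([cv2.resize(x,None,fx=2.5,fy=2.5,interpolation=2) for x in(a,b)]))
E
```

```text
time_s: 5.67
eef_pos: [0.5835, -0.074, 0.1675]
eef_rot: [-0.001, 0.721, 0.693, -0.0]
wrist_force: [1.7, 1.1, -4.5]
opening: 0.096
grasp_force: 59.9
row [-0.06  0.43  5.75] roll 0.1 tcp [ 0.5835 -0.074   0.1675] M [[0.04, 0.999], [0.999, -0.04]] t 5.67 open 0.096 gf 59.9 F [ 1.7  1.1 -4.5]
```

View pics/g3.png

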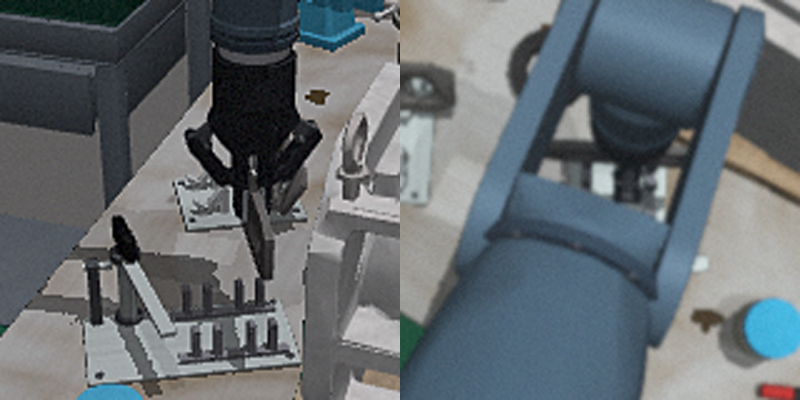

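The plate hangs above the rack, its lower near corner at about (265,278) in the side crop. Go lower and check.

```bash
python3 -m pendant '[[0,0.2,1,0],[0,0.43,2,0],[0,0.43,3,0],[0,0.43,4,0],[0,0.43,4.2,0],[0,0.43,4.2,0],[0,0.43,4.2,0],[0,0.43,4.2,0]]'
python3 - <<'E'
from h import *
import cv2
to(w(RACK,(28,0,64)),RACK[2])
z=ctrl.get_obs()["eef_pos"][2]*1000
a=imaging.camera("side").copy()
for dy in(-85,-50,50):
  for zz in (z-54+64, z-54):
    print(dy,zz.round(),((proj("side",w(RACK,(28,dy,zz)))[0]-[200,130])*8).round())
cv2.imwrite("pics/g4.png",cv2.resize(a[130:205,200:295,::-1],None,fx=8,fy=8,interpolation=2))
E
```

```text
time_s: 6.43
eef_pos: [0.5887, -0.0757, 0.1268]
eef_rot: [0.0, 0.721, 0.693, 0.0]
wrist_force: [0.1, -0.3, -5.6]
opening: 0.096
grasp_force: 59.6
row [ 0.1  -0.11  6.28] roll 0.0 tcp [ 0.5887 -0.0757  0.1268] M [[0.041, 0.999], [0.999, -0.041]] t 6.43 open 0.096 gf 59.6 F [ 0.1 -0.3 -5.6]
-85 137.0 [553. 548.]
-85 73.0 [549. 726.]
-50 137.0 [530. 481.]
-50 73.0 [526. 657.]
50 137.0 [469. 310.]
50 73.0 [467. 478.]
```

View pics/g4.png

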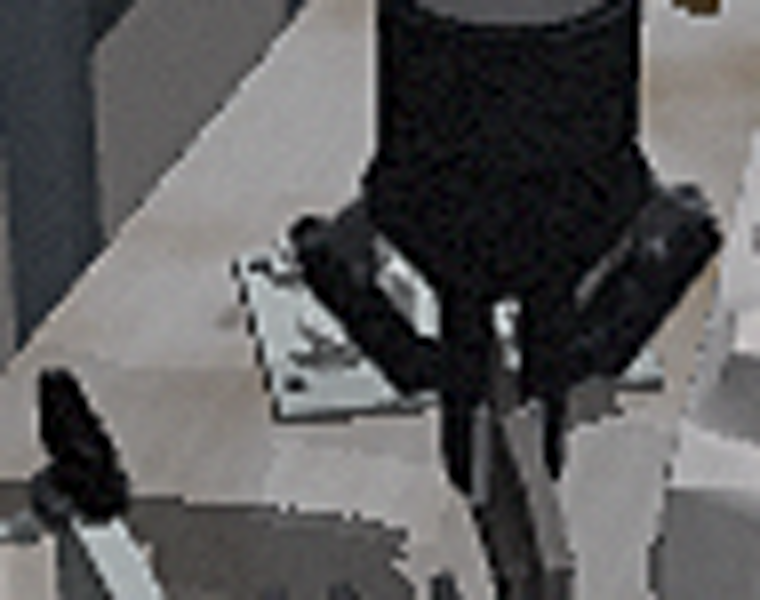

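The plate's near end sits in column 545 with its top corner near (525,470), about as predicted. Insert while watching the force.

```bash
python3 -m pendant '[[0.1,-0.11,0.5,0],[0.1,-0.11,1,0],[0.1,-0.11,1.5,0],[0.1,-0.11,2,0],[0.1,-0.11,2.5,0],[0.1,-0.11,3,0],[0.1,-0.11,3.5,0],[0.1,-0.11,3.5,0],[0.1,-0.11,3.5,0]]'
python3 -c "
from h import *
to(w(RACK,(28,0,64)),RACK[2])"
```

```text
time_s: 7.23
eef_pos: [0.5869, -0.0744, 0.0908]
eef_rot: [-0.0, 0.721, 0.693, -0.0]
wrist_force: [-0.2, -0.6, -5.2]
opening: 0.094
grasp_force: 59.8
row [-0.03  0.08  2.68] roll 0.0 tcp [ 0.5869 -0.0744  0.0908] M [[0.041, 0.999], [0.999, -0.041]] t 7.23 open 0.094 gf 59.8 F [-0.2 -0.6 -5.2]
```

```bash
python3 -m pendant '[[0,0,0.4,0],[0,0,0.8,0],[0,0,1.2,0],[0,0,1.6,0],[0,0,2.0,0],[0,0,2.0,0]]'
python3 -m pendant '[[0,0,0.2,0],[0,0,0.4,0],[0,0,0.5,0],[0,0,0.5,0]]'
python3 -m pendant '[[0,0,0.2,0],[0,0,0.3,0],[0,0,0.3,0]]'
```

```text
time_s: 7.73
eef_pos: [0.5864, -0.0742, 0.0701]
eef_rot: [-0.001, 0.721, 0.693, -0.0]
wrist_force: [-0.4, -0.3, -5.8]
opening: 0.098
grasp_force: 59.9
time_s: 8.07
eef_pos: [0.587, -0.0744, 0.0661]
eef_rot: [-0.0, 0.721, 0.693, -0.0]
wrist_force: [0.1, 0.1, -3.9]
opening: 0.095
grasp_force: 59.9
time_s: 8.32
eef_pos: [0.587, -0.0744, 0.0631]
eef_rot: [-0.0, 0.721, 0.693, -0.0]
wrist_force: [0.2, -0.1, -5.9]
opening: 0.095
grasp_force: 59.9
```

```bash
python3 -m pendant '[[0,0,0.1,0],[0,0,0.2,0],[0,0,0.3,0],[0,0,0.3,0]]'
python3 -m pendant '[[0,0,0.1,0],[0,0,0.2,0],[0,0,0.3,0],[0,0,0.3,0]]'
```

```text
time_s: 8.65
eef_pos: [0.5871, -0.0744, 0.0601]
eef_rot: [-0.0, 0.721, 0.693, -0.0]
wrist_force: [-0.4, -0.4, -5.3]
opening: 0.098
grasp_force: 59.9
time_s: 8.98
eef_pos: [0.5874, -0.0745, 0.0598]
eef_rot: [-0.0, 0.721, 0.693, -0.0]
wrist_force: [-8.9, 1.5, 15.7]
opening: 0.095
grasp_force: 63.1
```

Seated (floor contact at TCP z 0.060). Release and retreat.

```bash
python3 -m pendant '[[0,0,-0.3,0],[0,0,-0.3,0],[0,0,-0.3,0],[0,0,-0.3,0],[0,0,-0.3,0]]' 0.4
python3 -m pendant '[[0,0,-2,0],[0,0,-5,0],[0,0,-8,0],[0,0,-11.5,0],[4,0,-11.5,0],[8,0,-11.5,0],[12,0,-11.5,0],[16,0,-11.5,0],[20,0,-11.5,0],[24,0,-11.5,0],[27,0,-11.5,0],[27,0,-11.5,0]]' 
python3 - <<'E'
from h import *
import cv2
to(w(REST,(-58,1,180)),REST[2])
a=imaging.camera("side")
for dy in(-85,-50,50,85):
  for zz in (76,44,12):
    print(dy,zz,((proj("side",w(RACK,(28,dy,zz)))[0]-[185,150])*5+2).round())
a=a[150:250,185:295,::-1];b=imaging.camera("top")[150:270,230:330,::-1]
cv2.imwrite("pics/g5.png",np.hstack([cv2.resize(a,None,fx=5,fy=5,interpolation=2),cv2.resize(b,(250,300),interpolation=2)if 0 else cv2.copyMakeBorder(cv2.resize(b,(250,300),interpolation=2),0,200,0,0,0)]))
E
```

```text
time_s: 9.4
eef_pos: [0.5873, -0.0745, 0.0603]
eef_rot: [0.0, 0.721, 0.693, 0.0]
wrist_force: [0.3, -0.1, 0.1]
opening: 0.402
grasp_force: 0.0
time_s: 10.4
eef_pos: [0.5974, 0.201, 0.1751]
eef_rot: [-0.001, 0.719, 0.695, 0.001]
wrist_force: [-0.6, -0.5, -0.5]
opening: 0.398
grasp_force: 0.0
row [-0.22  7.8  -0.49] roll -0.4 tcp [0.5974 0.201  0.1751] M [[0.035, 0.999], [0.999, -0.035]] t 10.4 open 0.398 gf 0.0 F [-0.6 -0.5 -0.5]
-85 76 [420. 350.]
-85 44 [419. 404.]
-85 12 [417. 455.]
-50 76 [406. 307.]
-50 44 [405. 360.]
-50 12 [404. 410.]
50 76 [369. 196.]
50 44 [369. 246.]
50 12 [368. 295.]
85 76 [358. 161.]
85 44 [357. 210.]
85 12 [357. 258.]
```

View pics/g5.png

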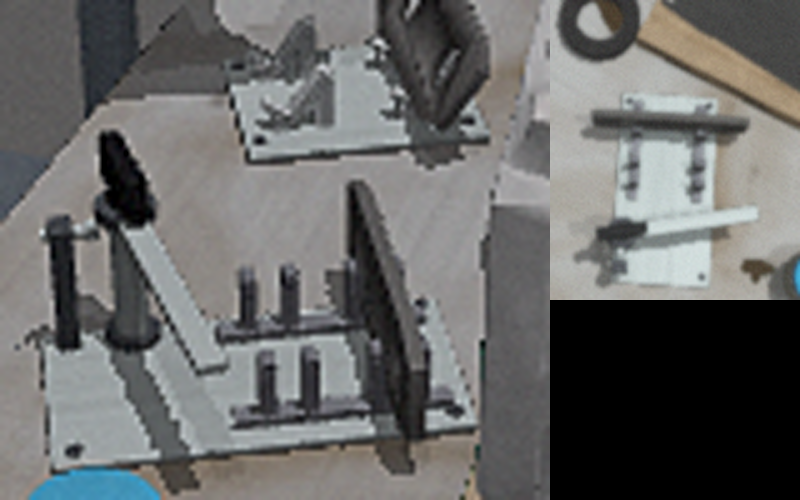

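Plate b stands fully down in the far slot (side crop (390,310); top crop, row 120, columns 592–749). Check its centring numerically and approach plate a.

```bash
python3 -m pendant '[[-0.2,4,-0.5,-0.4],[-0.2,7.8,-0.5,-0.4],[-0.2,7.8,-0.5,-0.4],[-0.2,7.8,-0.5,-0.4],[-0.2,7.8,-0.5,-0.4]]' 1
python3 -c "
from h import *
to(w(REST,(-58,1,70)),REST[2])
for z in(44,60):
  m=[ray('top',(x,198+0),z/1000) for x in(246.8,309.6)];print(z,m)
  print(proj('top',w(RACK,[(28,85,z),(28,-85,z)])))"
```

```text
time_s: 10.92
eef_pos: [0.6757, 0.1885, 0.1795]
eef_rot: [-0.0, 0.72, 0.694, -0.001]
wrist_force: [-0.2, -0.8, 0.0]
opening: 0.999
grasp_force: 0.0
row [ 0.76 -0.06 10.95] roll -0.4 tcp [0.6757 0.1885 0.1795] M [[0.035, 0.999], [0.999, -0.035]] t 10.92 open 0.999 gf 0.0 F [-0.2 -0.8  0. ]
44 [array([0.58667772, 0.00917859, 0.044     ]), array([ 0.59030011, -0.16325375,  0.044     ])]
[[246.44261929 196.39246725]
 [308.27592683 200.15462415]]
60 [array([0.58347185, 0.00863773, 0.06      ]), array([ 0.58703564, -0.16100526,  0.06      ])]
[[246.26883618 195.20123329]
 [309.07863327 199.02100727]]
```

```bash
python3 -m pendant '[[0.76,-0.06,4,-0.4],[0.76,-0.06,8,-0.4],[0.76,-0.06,10,-0.4],[0.76,-0.06,11,-0.4],[0.76,-0.06,11,-0.4],[0.76,-0.06,11,-0.4]]' 1
python3 -m pendant '[[0,-0.2,0,0],[0,-0.4,0,0],[0,-0.6,0,0],[0,-0.8,0,0],[0,-1.0,0,0],[0,-1.2,0,0],[0,-1.2,0,0],[0,-1.2,0,0]]' 0.45
python3 -m pendant '[[0,0,0,0],[0,0,0,0],[0,0,0,0],[0,0,0,0],[0,0,0,0],[0,0,0,0],[0,0,0,0],[0,0,0,0]]' 0
python3 -m pendant '[[0,0,-0.5,0],[0,0,-1,0],[0,0,-2,0],[0,0,-4,0],[0,0,-6,0],[0,0,-9,0],[0,0,-11,0],[0,0,-11,0],[0,0,-11,0],[0,0,-11,0]]'
python3 -c "
from h import *
to(w(RACK,(-28,0,185)),RACK[2])"
```

```text
time_s: 11.42
eef_pos: [0.6758, 0.1976, 0.0715]
eef_rot: [0.0, 0.717, 0.698, 0.0]
wrist_force: [-0.1, 0.3, 1.0]
opening: 0.998
grasp_force: 0.0
time_s: 12.08
eef_pos: [0.6632, 0.1982, 0.0701]
eef_rot: [-0.0, 0.716, 0.698, -0.0]
wrist_force: [1.3, -0.4, 0.7]
opening: 0.453
grasp_force: 0.7
time_s: 12.75
eef_pos: [0.663, 0.198, 0.0695]
eef_rot: [-0.0, 0.716, 0.698, -0.001]
wrist_force: [0.1, -0.5, -4.2]
opening: 0.093
grasp_force: 59.7
time_s: 13.58
eef_pos: [0.6628, 0.198, 0.1791]
eef_rot: [-0.001, 0.716, 0.698, -0.001]
wrist_force: [-0.8, -1.2, -4.3]
opening: 0.101
grasp_force: 59.7
row [-27.37 -12.39  -0.56] roll 0.8 tcp [0.6628 0.198  0.1791] M [[0.027, 1.0], [1.0, -0.027]] t 13.58 open 0.101 gf 59.7 F [-0.8 -1.2 -4.3]
```

```bash
python3 -m pendant '[[-3.5,-1.6,-0.6,0.4],[-7,-3.2,-0.6,0.8],[-10.5,-4.8,-0.6,0.8],[-14,-6.3,-0.6,0.8],[-17.5,-7.9,-0.6,0.8],[-21,-9.5,-0.6,0.8],[-24.5,-11.1,-0.6,0.8],[-27.4,-12.4,-0.6,0.8],[-27.4,-12.4,-0.6,0.8],[-27.4,-12.4,-0.6,0.8],[-27.4,-12.4,-0.6,0.8],[-27.4,-12.4,-0.6,0.8]]'
python3 -m pendant '[[0,0,1.5,0],[0,0,3,0],[0,0,4.5,0],[0,0,6,0],[0,0,7,0],[0,0,7,0],[0,0,7,0],[0,0,7,0],[0,0,7,0]]'
python3 -c "
from h import *
to(w(RACK,(-28,0,64)),RACK[2])"
```

```text
time_s: 14.58
eef_pos: [0.5322, -0.0715, 0.1853]
eef_rot: [-0.001, 0.721, 0.693, -0.0]
wrist_force: [-0.1, 0.3, -5.3]
opening: 0.1
grasp_force: 60.3
time_s: 15.33
eef_pos: [0.5333, -0.0725, 0.1174]
eef_rot: [0.001, 0.721, 0.693, 0.0]
wrist_force: [-0.4, -0.5, -3.9]
opening: 0.098
grasp_force: 60.1
row [ 0.02 -0.17  5.34] roll 0.1 tcp [ 0.5333 -0.0725  0.1174] M [[0.04, 0.999], [0.999, -0.04]] t 15.33 open 0.098 gf 60.1 F [-0.4 -0.5 -3.9]
```

```bash
python3 -m pendant '[[0,-0.15,0.5,0],[0,-0.15,0.5,0],[0,-0.15,1,0],[0,-0.15,1.5,0],[0,-0.15,2,0],[0,-0.15,2.5,0],[0,-0.15,3,0],[0,-0.15,3,0],[0,-0.15,3,0]]'
python3 -m pendant '[[0,0,0.5,0],[0,0,1,0],[0,0,1.5,0],[0,0,1.8,0],[0,0,2.1,0],[0,0,2.4,0],[0,0,2.4,0]]'
python3 -m pendant '[[0,0,0.1,0],[0,0,0.2,0],[0,0,0.3,0],[0,0,0.3,0]]'
python3 -c "
from h import *
to(w(RACK,(-28,0,60)),RACK[2])"
```

```text
time_s: 16.08
eef_pos: [0.5306, -0.0723, 0.0857]
eef_rot: [-0.0, 0.721, 0.693, -0.0]
wrist_force: [0.6, 0.2, -4.6]
opening: 0.096
grasp_force: 60.4
time_s: 16.67
eef_pos: [0.5305, -0.0723, 0.0616]
eef_rot: [-0.001, 0.721, 0.693, -0.0]
wrist_force: [-0.4, -1.2, -4.9]
opening: 0.099
grasp_force: 60.4
time_s: 17.0
eef_pos: [0.5312, -0.0725, 0.0597]
eef_rot: [0.0, 0.721, 0.693, 0.0]
wrist_force: [-1.3, -0.1, -1.3]
opening: 0.097
grasp_force: 60.8
row [ 0.02  0.05 -0.02] roll 0.0 tcp [ 0.5312 -0.0725  0.0597] M [[0.041, 0.999], [0.999, -0.041]] t 17.0 open 0.097 gf 60.8 F [-1.3 -0.1 -1.3]
```

Contact is just starting. Press 2 mm more, release and rise.

```bash
python3 -m pendant '[[0,0,0.1,0],[0,0,0.2,0],[0,0,0.2,0]]'
python3 -m pendant '[[0,0,-0.2,0],[0,0,-0.2,0],[0,0,-0.2,0],[0,0,-0.2,0],[0,0,-0.2,0]]' 0.4
python3 -m pendant '[[0,0,-2,0],[0,0,-5,0],[0,0,-8,0],[0,0,-11.5,0],[0,0,-13,0],[4,-3,-13,0],[8,-6,-13,0],[12,-9,-13,0],[12,-9,-13,0],[12,-9,-13,0]]'
python3 - <<'E'
from h import *
import cv2
a=imaging.camera("side")[150:250,185:295,::-1];b=imaging.camera("top")[150:270,230:330,::-1]
cv2.imwrite("pics/g6.png",np.hstack([cv2.resize(a,None,fx=4,fy=4,interpolation=2),cv2.resize(b,(333,400),interpolation=2)]))
to(w(RACK,(-100,45,170)),0)
E
```

```text
time_s: 17.25
eef_pos: [0.5314, -0.0726, 0.0596]
eef_rot: [0.0, 0.721, 0.693, -0.0]
wrist_force: [-8.2, 1.3, 18.0]
opening: 0.097
grasp_force: 63.8
time_s: 17.67
eef_pos: [0.531, -0.0725, 0.0592]
eef_rot: [0.0, 0.721, 0.693, 0.0]
wrist_force: [0.7, 0.8, 0.2]
opening: 0.402
grasp_force: 0.0
time_s: 18.5
eef_pos: [0.4426, 0.0545, 0.1886]
eef_rot: [-0.001, 0.72, 0.694, -0.0]
wrist_force: [0.4, 0.1, -0.6]
opening: 0.402
grasp_force: 0.0
row [-7.54  1.88  1.95] roll -2.2 tcp [0.4458 0.0516 0.1895] M [[0.038, 0.999], [0.999, -0.038]] t 18.6 open 0.397 gf 0.0 F [ 0.4 -0.7  0.9]
```

View pics/g6.png

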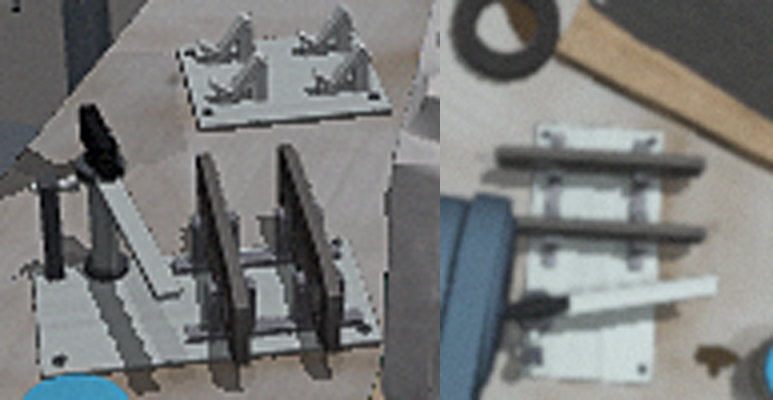

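Both plates stand in their slots (side crop (222,250) and (310,240)), and the bar is still open. Now the knob.

```bash
python3 -c "
from h import *
print(ctrl.get_obs()['q'].round(3))
to(w(RACK,(-100,45,175)),np.radians(9.6))"
```

```text
[-0.15  -0.038  1.977 -0.     1.202 -0.112]
row [-7.54  1.88  1.45] roll -11.8 tcp [0.4458 0.0516 0.1895] M [[0.038, 0.999], [0.999, -0.038]] t 18.6 open 0.397 gf 0.0 F [ 0.4 -0.7  0.9]
```

```bash
python3 -m pendant '[[-3.5,1,1,-6],[-7,1.9,1.45,-11.8],[-7.54,1.88,1.45,-11.8],[-7.54,1.88,1.45,-11.8],[-7.54,1.88,1.45,-11.8],[-7.54,1.88,1.45,-11.8],[-7.54,1.88,1.45,-11.8],[-7.54,1.88,1.45,-11.8]]' 0.35
python3 -c "
from h import *
to(w(RACK,(-100,45,118)),np.radians(9.6))"
```

```text
time_s: 19.27
eef_pos: [0.4616, -0.0243, 0.1749]
eef_rot: [0.0, 0.646, 0.763, 0.0]
wrist_force: [-0.5, -0.4, 0.4]
opening: 0.348
grasp_force: 0.0
row [-0.02  0.    5.69] roll -0.1 tcp [ 0.4616 -0.0243  0.1749] M [[-0.165, 0.986], [0.986, 0.165]] t 19.27 open 0.348 gf 0.0 F [-0.5 -0.4  0.4]
```

```bash
python3 -m pendant '[[0,0,2,0],[0,0,4,0],[0,0,5,0],[0,0,5.7,0],[0,0,5.7,0],[0,0,5.7,0]]'
python3 -m pendant '[[0,0,0,0],[0,0,0,0],[0,0,0,0],[0,0,0,0],[0,0,0,0]]' 0
python3 -m pendant '[[0,0,0,-4],[0,0,0,-8],[0,0,0,-12],[0,0,0,-16],[0,0,0,-20],[0,0,0,-24],[0,0,0,-28],[0,0,0,-32],[0,0,0,-36],[0,0,0,-40],[0,0,0,-40]]'
python3 -c "
from h import *
to(w(RACK,(-100,45,118)),np.radians(89))"
```

```text
time_s: 19.77
eef_pos: [0.4617, -0.0248, 0.118]
eef_rot: [-0.0, 0.646, 0.763, -0.0]
wrist_force: [-0.4, -0.1, -0.2]
opening: 0.353
grasp_force: 0.0
time_s: 20.18
eef_pos: [0.4626, -0.0251, 0.1189]
eef_rot: [0.001, 0.646, 0.763, 0.001]
wrist_force: [0.8, 1.5, 6.0]
opening: 0.155
grasp_force: 58.9
time_s: 21.1
eef_pos: [0.463, -0.0249, 0.1189]
eef_rot: [0.002, 0.345, 0.938, 0.001]
wrist_force: [3.6, 4.0, 6.3]
opening: 0.156
grasp_force: 58.8
row [ 0.14 -0.06  0.09] roll -39.4 tcp [ 0.463  -0.0249  0.1189] M [[-0.762, 0.648], [0.648, 0.762]] t 21.1 open 0.156 gf 58.8 F [3.6 4.  6.3]
```

```bash
python3 -m pendant '[[0,0,0,-4],[0,0,0,-8],[0,0,0,-12],[0,0,0,-16],[0,0,0,-20],[0,0,0,-24],[0,0,0,-28],[0,0,0,-32],[0,0,0,-35],[0,0,0,-38],[0,0,0,-38],[0,0,0,-38]]'
python3 -c "
from bench import ctrl
o=ctrl.get_obs();print(o['torque'],o['q'])"
```

```text
time_s: 22.1
eef_pos: [0.4633, -0.0245, 0.119]
eef_rot: [0.002, 0.023, 1.0, 0.0]
wrist_force: [4.5, 6.8, 5.5]
opening: 0.151
grasp_force: 58.8
[ 1.0994828  -0.77624154  0.05629764] [-0.31087845  0.10583551  1.99354451  0.00244466  1.03858964 -1.83692414]
```

```bash
python3 -m pendant '[[0,0,0,0],[0,0,0,0],[0,0,0,0],[0,0,0,0]]' 0.4
python3 -m pendant '[[0,0,-2,0],[0,0,-5,0],[0,0,-9,0],[0,0,-12,0],[-4,0,-12,0],[-8,0,-12,0],[-12,0,-12,0],[-16,0,-12,0],[-20,0,-12,0],[-20,0,-12,0],[-20,0,-12,0],[-20,0,-12,0]]'
python3 - <<'E'
from h import *
import cv2
o=ctrl.get_obs();print(o["eef_pos"],o["wrist_force"],o["time_s"])
k=w(RACK,(-100,45,86.5))[0]
a=imaging.camera("side");g=cv2.cvtColor(a,cv2.COLOR_RGB2GRAY)
g0=cv2.cvtColor(cv2.imread("pics/side0.png"),cv2.COLOR_BGR2GRAY)
# brightness along bar hypotheses: mean gray on both cameras at each bar value
b=cv2.cvtColor(imaging.camera("top"),cv2.COLOR_RGB2GRAY)
t0=cv2.cvtColor(cv2.imread("pics/top0.png"),cv2.COLOR_BGR2GRAY)
# tip by ray: where the bar covers the dark plates (bright pixels on each plate's top edge, side and top views)
for n,im in(("top",b),("side",g)):
  for x in(-28,28):
    ys=np.arange(-40,71,4);P=proj(n,w(RACK,np.c_[ys*0+x,ys,ys*0+90]))
    print(n,x,[(int(y),int(im[int(round(v)),int(round(u))])) for y,(u,v) in zip(ys,P)])
E
```

```text
time_s: 22.43
eef_pos: [0.4611, -0.0251, 0.1175]
eef_rot: [-0.001, 0.022, 1.0, -0.0]
wrist_force: [-0.3, -0.5, 0.3]
opening: 0.4
grasp_force: 0.0
time_s: 23.43
eef_pos: [0.6605, -0.0338, 0.2366]
eef_rot: [-0.001, 0.022, 1.0, 0.0]
wrist_force: [-0.3, 0.1, 0.8]
opening: 0.401
grasp_force: 0.0
[ 0.66050273 -0.03377444  0.23656196] [-0.33130714  0.13459157  0.79626775] 23.4333
top -28 [(-40, 122), (-36, 114), (-32, 106), (-28, 101), (-24, 113), (-20, 139), (-16, 133), (-12, 137), (-8, 133), (-4, 133), (0, 128), (4, 128), (8, 116), (12, 118), (16, 78), (20, 67), (24, 74), (28, 83), (32, 83), (36, 87), (40, 90), (44, 95), (48, 96), (52, 95), (56, 100), (60, 106), (64, 111), (68, 108)]
top 28 [(-40, 131), (-36, 110), (-32, 106), (-28, 118), (-24, 129), (-20, 149), (-16, 144), (-12, 120), (-8, 92), (-4, 97), (0, 98), (4, 93), (8, 91), (12, 95), (16, 61), (20, 62), (24, 68), (28, 79), (32, 88), (36, 91), (40, 93), (44, 89), (48, 96), (52, 96), (56, 94), (60, 106), (64, 107), (68, 113)]
side -28 [(-40, 70), (-36, 79), (-32, 80), (-28, 120), (-24, 91), (-20, 91), (-16, 81), (-12, 84), (-8, 91), (-4, 86), (0, 87), (4, 88), (8, 90), (12, 96), (16, 57), (20, 57), (24, 92), (28, 66), (32, 103), (36, 171), (40, 168), (44, 178), (48, 178), (52, 72), (56, 71), (60, 78), (64, 80), (68, 80)]
side 28 [(-40, 61), (-36, 75), (-32, 101), (-28, 128), (-24, 93), (-20, 85), (-16, 86), (-12, 86), (-8, 96), (-4, 54), (0, 87), (4, 87), (8, 85), (12, 90), (16, 91), (20, 91), (24, 64), (28, 66), (32, 81), (36, 169), (40, 169), (44, 169), (48, 177), (52, 74), (56, 74), (60, 96), (64, 89), (68, 89)]
```

```bash
python3 -c "
from bench import workorder
print(workorder.hand_in())"
```

```text
the job is handed in; nothing more can be done
None
```

I stood both plates in their own rack slots, turned the lock bar past its detent so it lies across both (side-camera brightness samples put it at about 1.4 rad), and handed the job in at about 23.5 s; no verdict came back.

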